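# Lock the headset gate with one click of the knurled knob

## Robot

A 7-joint arm with a two-finger parallel gripper is mounted at the origin on the work surface. World frame = base frame: x ahead of the robot, y to its left, z up, the work surface at z = 0. Lengths are in m, angles in rad, forces in N, time in s.
With the tool pointing down it reaches from about 0.425 to 0.875 m from the base axis. Payload 9.9 kg.
Tool frame: the origin (TCP) lies on the centre line of the jaws, within the pads' length; the fingertips stand 14 mm ahead of it and the grasp point (between the pads) lies 5 mm behind it; z points along the fingers, y is the line along which they close (so a half turn about z gives the same grasp; the last joint's range is limited). The gripper opens to 85 mm and grips with 20 to 120 N. Pads are 22 mm wide; open, the fingers measure 114 mm over their backs; the gripper's body (76 mm by 85 mm) begins 54 mm behind the grasp point. The pads swing forward as they close: fully open they stand 13 mm farther back than shut.
Start: joints at [1.133, 0.576, 0.025, 1.437, -0.015, 1.129, -0.057], TCP at [0.234, -0.633, 0.211] pointing down, gripper open.
Joint ranges: [-2.76, 2.76], [-0.34, 2.15], [-1.52, 1.57], [0.19, 2.46], [-1.09, 4.23], [0.17, 1.99], [-2.82, 2.82]. Speed limits (rad/s): [2.22, 2.22, 3.01, 3.01, 3.14, 3.14, 3.14].

## Interface

Orientations are given as a unit quaternion [w, x, y, z].
In Python, from cell import telemetry, grab_frame, order, boxes_of, cut_out, pinpoint gives the robot as it stands.
- The arm moves only by the tool move_arm, never from a script. Its argument "rows" is a list of rows, each a list of 3 entries, a list of its own where there are three numbers: the gripper command: -1 is fully open, 1 is shut, values between are in proportion, then the shift along the world's x, y, z in mm, then the turn about the world's z in degrees. In form: [[gripper, [x, y, z], twist], ...]. A call has 1 to 10 rows; each row shifts and turns the commanded pose from where the row before left it; what a row does not reach is not made up. A row lasts 1/12 s, in which the tool goes at most 41.7 mm and 7.16 degrees, less where a joint would pass 70% of its speed; a pose out of reach is approached as far as the arm can. A call is refused whole if a number of a shift passes 41.7 or a number of a turn 7.16, either way. A call with a gripper value outside its range is refused whole. The fingers move at their own pace and stop on an object; the grip force is fixed at half the most. Time passes only in rows, so rows that do not move let the fingers close. It gives the time, the measured TCP pose, the force, the opening and the grip force at its end, in the units of the state.
- telemetry.state(): the state, without advancing time (a new reading comes with each control period).
- grab_frame(name): name is "scene" or "side" or "wrist"; returns a dict with "pixels" (420x560x3 uint8, red, green, blue), "fovy" (degrees; the focal length in pixels is half the picture's height over the tangent of half this angle, whatever the lens; pixels are square), "cx", "cy" (the principal point, pixels), "position" and "attitude" of the camera in the world. Camera axes: x right, y down, z forward; pixel columns grow to the right and rows downward; lengths in m; the calibration is good to about 2 mm. A picture is of the moment at which its call begins. There is no depth.
- order.sign_off(): hands the job in; it is judged then, once.
Trained networks look in a picture, given as the dict that the camera call returned (one of the last four; its "shot" number tells which), for a name from the list of things; names that differ only in an ending like _2 or _b are one class to them, and where a whole thing is asked for, a point or a joint stands for the part that bears it (a point fixed in the world has none). Each returns a list of dicts, best first, with "score" (0 to 1); they miss things now and then, are a little off and sometimes report something else, mostly with a low value. They report only what shows in the picture. A call takes as long as a camera call.
- boxes_of(picture, name): "box" ([left, top, right, bottom] in pixels, round what is visible of it).
- cut_out(picture, name): "region" (420x560 bool, what is visible of it) and "box" ([left, top, right, bottom] in pixels, round what is visible of it).
- pinpoint(picture, name): "xy" ([column, row] in pixels: a listed point, or the origin of a listed thing).
The state is a dict: "time_s": time; "joint_pos": joint angles; "dq": joint speeds; "tau": joint torques, N m; "tcp_pos": TCP position; "tool_rot": TCP orientation; "force": force on the tool from outside, world axes, zero at the start; "moment": the same for the moment, N m; "grip_width": finger opening in m; "finger_force": force on a finger pad.
Only numpy, scipy, OpenCV 4.12 (cv2) and the standard library are available. Lean on these libraries where they do the work, as an engineer would, in place of code of your own. Each camera call takes 0.05 s, during which the arm holds its last target. There are 200 camera calls.

## Task

Push the little wooden gate fully shut with the fingers, then turn the knurled knob on the lock case clockwise (seen from above) by fingertip friction until it clicks into its next detent, one click and no more, so that its bolt slides across the front of the shut gate. Only touch and push: do not take the knob or the gate between the fingers. Leave the belt pack, mic capsule, ear cushion and jack adapter where they are.

Things in the scene. Friction and masses are not known exactly. Their poses are not given: they have to be found in the camera images.
- nook: Fixed headset corner: wooden base board 8 mm thick, 290 x 320 mm, low fence (posts 85 mm high), headset on a cradle 160 mm high about 140 mm behind the gate, and a grey lock case at the front right. Origin at desk height; x points from the gate into the corner (away from the robot), y left along the shut gate, z up. The shut gate lies at x = 0 from y = 100 mm (hinge) to y = -56 mm (free end).
- knob_top (a point): Centre of the flat top of the steel knob, on its vertical axis, 72 mm above the desk; axes as nook, does not turn. Knob 71 mm across (74 over the knurling), rim 53 to 72 mm above the desk, on the lock case (100 x 100 mm, top at 50 mm, centred under the knob). The index line on its top starts towards -x, at the first of three black pips that mark the detents.
- knob (a joint): Knob angle, rad, grows clockwise from above. Detents: 0 (start), 0.7 (one click), 1.4. Leaving a detent takes about 0.06 N m: a fingertip pressed on the flat top with 7 to 15 N, 22 to 25 mm off the axis, and swept round it carries the knob, with some slip. Past half-way (0.35) it falls on into the next detent when let go. One click slides the steel bolt 24 mm out, in front of the gate's free end.
- gate (a joint): Gate angle, rad: 0 = shut, against its stop (it cannot go farther); grows as the free end swings out towards -x (the robot). Starts between 0.4 and 0.85; a light friction hinge, it stays where it is left.
- gate_hinge (a point): The gate's vertical hinge axis, at the gate's left end, 45 mm above the desk; axes as nook.
- gate_mid (a point): Point in the middle of the gate's thickness, 115 mm from the hinge axis, 45 mm above the desk; moves with the gate. Its -x axis is the normal of the gate's front (the face to push), its -y axis runs from the hinge to the free end. The gate is a slatted wooden panel 14 mm thick, 156 mm long, from 12 to 76 mm above the desk (top rail at 73 mm).
- beltpack: Grey plastic belt pack, 64 x 92 x 24 mm, lying on the desk; origin under its centre. To be left alone.
- capsule: Silver mic capsule, 24 mm across, 34 mm high, standing on the desk; origin under its centre. To be left alone.
- cushion: Black rubber ear cushion ring, 72 mm across, 16 mm high, lying on the desk; origin under its centre. To be left alone.
- adapter: Brass jack adapter, 18 mm across, 38 mm high, standing on the desk; origin under its centre. To be left alone.

How it is judged:
On the way, in this order (a step that is already met when the one before it is completed fails the run):
1. the gate is pushed shut while the knob is still in its first detent (value of joint gate below 0.05 rad and value of joint knob below 0.2 rad), for 0.2 s.
2. the knob is turned one click, with the gate shut (value of joint gate below 0.05 rad and value of joint knob between 0.55 and 0.85 rad), for 0.2 s.
At the end, for the whole second after the job is handed in: The gate is shut (within 0.05 rad), the knob rests in the detent one click clockwise of its start (0.7 rad, within 0.15), and the four loose things are within 20 mm of where they stood (all of step 2 and velocity of joint knob between -0.1 and 0.1 rad/s and distance of each of beltpack, capsule, cushion, adapter from where it was at the start of the episode below 0.02 m); the robot touches nothing.
It fails at once if the knob is turned before the gate is shut (value of joint knob above 0.35 rad and value of joint gate above 0.12 rad).
It fails at once if the knob is turned into the second detent (value of joint knob above 1.2 rad).
It fails at once if the knob is taken between the fingers (horizontal distance between the grasp point and knob_top below 0.018 m and z of the grasp point in the frame of knob_top below 0.01 m).
It fails at once if the gate is taken between the fingers (x of the grasp point in the frame of gate_mid between -0.009 and 0.009 m and y of the grasp point in the frame of gate_mid between -0.045 and 0.115 m and z of the grasp point in the frame of gate_mid below 0.043 m).
It fails at once if the belt pack, mic capsule, ear cushion or jack adapter is moved or lifted (distance of any of beltpack, capsule, cushion, adapter from where it was at the start of the episode above 0.02 m).
It also fails if it takes over 45 s, if anything falls off the work surface, if the arm or the gripper's body presses on something with over 40 N, if the wrist force passes 120 N, or if a joint passes its speed limit or range.

## Working session

There is one attempt and no reset: what is moved stays moved. The work goes in short steps, Python scripts to look and compute and a tool call to move; the robot and the scene stay as the last step left them, time stands still between calls to the robot, and variables do not carry over. Pictures are saved under pics/ and viewed, at most 10 in all, crops included, and the job is handed in when it is done.

Besides the shell and the picture viewer there is one more tool, called after "Call:" as name(argument=value, ...) on one line, values as JSON. move_arm: Moves the arm, as the interface text tells. Its arguments: {"type":"object","properties":{"rows":{"type":"array"}},"required":["rows"]}

```bash
mkdir -p pics; cat > h.py <<'E'
import numpy as np, cv2
from scipy.spatial.transform import Rotation as R
from cell import telemetry, grab_frame, order, boxes_of, cut_out, pinpoint
def ray(f,uv):
    fl=f["pixels"].shape[0]/2/np.tan(np.radians(f["fovy"])/2)
    d=np.array([(uv[0]-f["cx"])/fl,(uv[1]-f["cy"])/fl,1.])
    a=np.array(f["attitude"]); M=a if a.shape==(3,3) else R.from_quat(np.r_[a[1:],a[0]]).as_matrix()
    return np.array(f["position"]),M@d
def atz(f,uv,z):
    p,d=ray(f,uv); return p+d*(z-p[2])/d[2]
def save(f,n): cv2.imwrite(f"pics/{n}.png",f["pixels"][:,:,::-1])
E
python3 - <<'E'
from h import *
s=telemetry.state(); print(s["time_s"],s["tcp_pos"],s["tool_rot"],s["force"])
H=dict(nook=0,knob_top=.072,gate_hinge=.045,gate_mid=.045,beltpack=0,capsule=0,cushion=0,adapter=0)
for c in ("scene","side","wrist"):
    f=grab_frame(c); save(f,c+"0"); print(c,f["position"],f["fovy"])
    for n,z in H.items():
        for r in pinpoint(f,n)[:2]: print(n,round(r["score"],2),np.round(r["xy"]),np.round(atz(f,r["xy"],z),4))
E
```

```text
0.0 [ 0.23368112 -0.63272326  0.20974325] [-8.14011423e-04  9.84389371e-01  1.76002453e-01 -2.00679946e-04] [ 0.10346808 -0.17131528 -0.3533092 ]
scene [1.07344467 0.38124645 0.64272974] 57.05442041798464
nook 0.65 [304. 261.] [0.5979 0.1094 0.    ]
knob_top 0.94 [271. 206.] [ 0.5624 -0.0052  0.072 ]
gate_hinge 0.71 [339. 279.] [0.628  0.2093 0.045 ]
gate_mid 0.75 [342. 234.] [0.5164 0.1532 0.045 ]
beltpack 0.97 [228. 189.] [ 0.5123 -0.1851  0.    ]
capsule 0.45 [309. 206.] [0.4405 0.022  0.    ]
cushion 0.59 [406. 317.] [0.5958 0.3431 0.    ]
adapter 0.59 [358. 315.] [0.6479 0.2674 0.    ]
side [0.36328894 0.86797226 0.70934806] 42.762630862530806
nook 0.86 [261. 258.] [0.5993 0.1037 0.    ]
knob_top 0.85 [294. 200.] [ 0.5604 -0.0069  0.072 ]
gate_hinge 0.62 [232. 274.] [0.6228 0.2063 0.045 ]
gate_hinge 0.19 [208. 316.] [0.6299 0.3121 0.045 ]
gate_mid 0.75 [293. 268.] [0.5213 0.1649 0.045 ]
beltpack 0.69 [343. 183.] [ 0.4848 -0.2035  0.    ]
capsule 0.56 [350. 242.] [0.4357 0.0104 0.    ]
cushion 0.59 [220. 355.] [0.598  0.3484 0.    ]
adapter 0.61 [212. 316.] [0.6397 0.273  0.    ]
wrist [ 0.31125396 -0.60529839  0.37362423] 71.53859251300764
```

View pics/scene0.png

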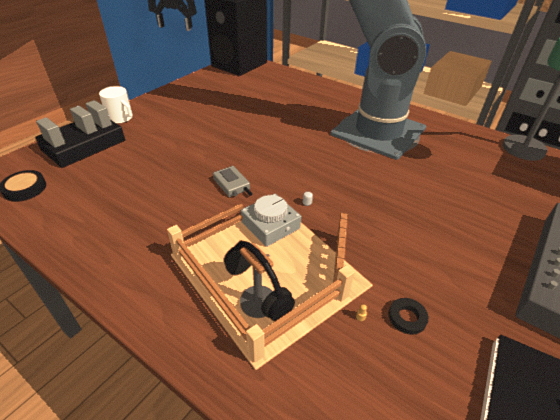

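View pics/side0.png

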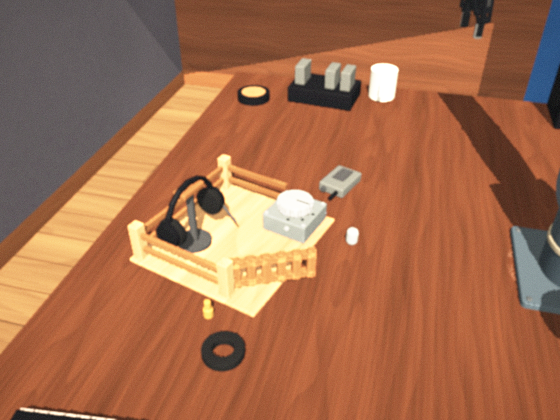

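The scene view shows the gate standing open at (342,240), the knob at (271,206) and the capsule at (308,198). The side view shows the gate at (275,266) and the knob at (295,205). The network fixes from both cameras agree: hinge (0.625,0.208), gate_mid (0.519,0.159), which are 0.117 m apart against the given 0.115. Knob is at (0.561,-0.006), nook yaw is about -14° and the gate is at about 0.85 rad. I'll go over the top to the front (left) side of the gate with the fingers shut.

Call:
move_arm(rows=[[1,[20,35,5],0],[1,[20,36,5],0],[1,[20,36,5],0],[1,[20,36,5],0],[1,[20,36,5],0],[1,[20,36,5],0],[1,[20,36,5],0],[1,[20,36,5],0],[1,[20,36,5],0],[1,[20,36,5],0]])

```text
time_s: 2.18
tcp_pos: [0.4345, -0.2724, 0.2612]
tool_rot: [0.0, 0.984, 0.176, 0.0]
force: [0.8, -0.4, -0.4]
grip_width: -0.0004
finger_force: 0.0
```

Call:
move_arm(rows=[[1,[20,36,0],0],[1,[20,36,0],0],[1,[5,39,0],0],[1,[5,39,0],0],[1,[5,39,0],0],[1,[5,39,0],0],[1,[5,39,0],0],[1,[5,39,0],0],[1,[0,39,0],0],[1,[0,39,0],0]])

```text
time_s: 3.02
tcp_pos: [0.5038, 0.1117, 0.2608]
tool_rot: [-0.0, 0.984, 0.176, 0.0]
force: [1.5, -0.3, 0.2]
grip_width: -0.0002
finger_force: 0.0
```

Call:
move_arm(rows=[[1,[0,36,0],0],[1,[0,36,0],0],[1,[0,0,0],0]])

```text
time_s: 3.27
tcp_pos: [0.5026, 0.1904, 0.2608]
tool_rot: [-0.002, 0.984, 0.181, 0.0]
force: [-0.1, -0.3, -0.2]
grip_width: -0.0002
finger_force: 0.0
```

Call:
move_arm(rows=[[1,[5,32,0],0],[1,[0,0,0],0]])

```text
time_s: 3.43
tcp_pos: [0.5086, 0.2194, 0.2606]
tool_rot: [-0.002, 0.984, 0.179, 0.0]
force: [-1.0, 1.6, -0.8]
grip_width: -0.0002
finger_force: 0.0
```

```bash
python3 - <<'E'
from h import *
H=dict(nook=0,knob_top=.072,gate_hinge=.045,gate_mid=.045,capsule=0,adapter=0)
for c in ("wrist",):
    f=grab_frame(c); save(f,c+"1"); print(c,f["position"],f["fovy"])
    for n,z in H.items():
        for r in pinpoint(f,n)[:2]: print(n,round(r["score"],2),np.round(r["xy"]),np.round(atz(f,r["xy"],z),4))
E
```

```text
wrist [0.58576109 0.24716613 0.42378824] 71.53859251300764
nook 0.95 [379. 139.] [0.6004 0.1106 0.    ]
knob_top 0.57 [467. 208.] [ 0.5607 -0.0087  0.072 ]
gate_hinge 0.75 [332.  90.] [0.6312 0.2046 0.045 ]
gate_mid 0.62 [333. 186.] [0.5234 0.155  0.045 ]
capsule 0.75 [389. 261.] [0.4331 0.0097 0.    ]
adapter 0.65 [285.  60.] [0.648  0.2712 0.    ]
```

View pics/wrist1.png

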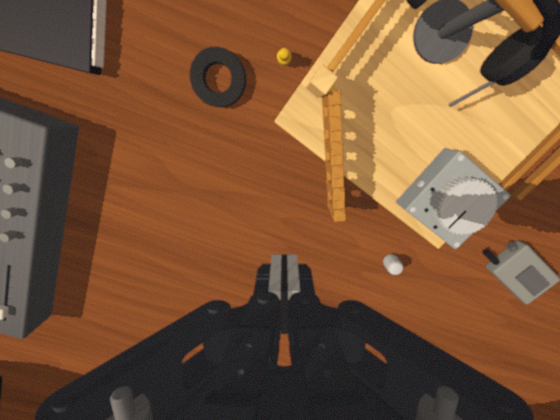

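The wrist view shows the gate from (332,90) to (337,215), with clear desk on its front side, and the knob at (467,208) with its pips to the lower left. It agrees with the earlier fixes, so I'll descend.

Call:
move_arm(rows=[[1,[0,0,-40],0],[1,[0,0,-40],0],[1,[0,0,-40],0],[1,[0,0,-40],0],[1,[0,0,-38],0],[1,[0,0,0],0]])

```text
time_s: 4.28
tcp_pos: [0.5052, 0.2111, 0.0567]
tool_rot: [0.001, 0.984, 0.176, -0.005]
force: [-0.9, -1.3, 0.2]
grip_width: -0.0001
finger_force: 0.0
```

Call:
move_arm(rows=[[1,[7,-9,0],0],[1,[7,-9,0],0],[1,[7,-9,0],0],[1,[4,-9,0],0],[1,[4,-9,0],0],[1,[4,-9,0],0],[1,[6,-8,0],0],[1,[6,-8,0],0],[1,[6,-8,0],0],[1,[0,0,0],0]])

```text
time_s: 5.12
tcp_pos: [0.5614, 0.1333, 0.0625]
tool_rot: [0.001, 0.985, 0.175, 0.0]
force: [0.8, -0.5, 0.3]
grip_width: 0.0002
finger_force: 0.0
```

Call:
move_arm(rows=[[1,[8,-6,0],0],[1,[8,-5,0],0],[1,[6,-4,0],0],[1,[0,0,0],0]])

```text
time_s: 5.45
tcp_pos: [0.5836, 0.1196, 0.0625]
tool_rot: [0.0, 0.985, 0.175, 0.0]
force: [0.5, -0.1, -0.1]
grip_width: 0.0
finger_force: 0.0
```

Now creep along the nook's +x, about (0.97, -0.25), to the stop.

Call:
move_arm(rows=[[1,[3,-1,0],0],[1,[3,-1,0],0],[1,[0,0,0],0]])

```text
time_s: 5.7
tcp_pos: [0.5883, 0.1189, 0.0626]
tool_rot: [-0.0, 0.984, 0.176, 0.0]
force: [-0.4, 0.4, -0.2]
grip_width: -0.0001
finger_force: 0.0
```

```bash
python3 - <<'E'
from h import *
H=dict(nook=0,knob_top=.072,gate_hinge=.045,gate_mid=.045)
for c in ("side","scene"):
    f=grab_frame(c); save(f,c+"2"); print(c)
    for n,z in H.items():
        for r in pinpoint(f,n)[:1]: print(n,round(r["score"],2),np.round(r["xy"]),np.round(atz(f,r["xy"],z),4))
E
```

```text
side
nook 0.98 [262. 258.] [0.5981 0.1049 0.    ]
knob_top 0.75 [297. 198.] [ 0.5563 -0.015   0.072 ]
gate_hinge 0.85 [233. 273.] [0.623  0.2034 0.045 ]
gate_mid 0.59 [292. 265.] [0.5251 0.1575 0.045 ]
scene
nook 0.93 [301. 259.] [0.5984 0.1019 0.    ]
knob_top 0.8 [270. 206.] [ 0.565  -0.0085  0.072 ]
gate_hinge 0.62 [339. 279.] [0.6286 0.2085 0.045 ]
gate_mid 0.95 [338. 236.] [0.5285 0.1502 0.045 ]
```

View pics/scene2.png

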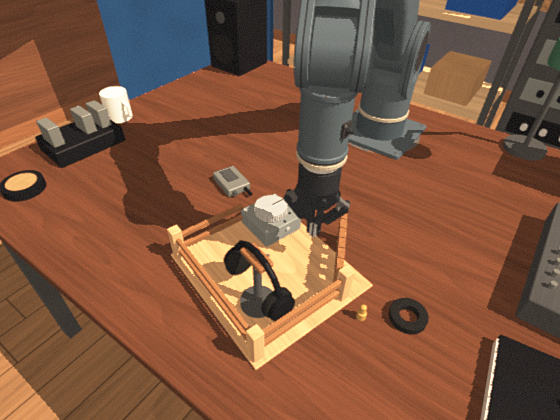

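The gate has not moved. The fingers show at about (314,232), left of the gate, which doesn't fit a TCP of (0.588,0.119). I'll check by projection and the side view.

```bash
cat >> h.py <<'E'
def proj(f,P):
    fl=f["pixels"].shape[0]/2/np.tan(np.radians(f["fovy"])/2)
    a=np.array(f["attitude"]); M=a if a.shape==(3,3) else R.from_quat(np.r_[a[1:],a[0]]).as_matrix()
    q=M.T@(np.array(P)-np.array(f["position"])); return np.round([f["cx"]+fl*q[0]/q[2],f["cy"]+fl*q[1]/q[2]])
E
python3 - <<'E'
from h import *
s=telemetry.state(); print(s["tcp_pos"],s["joint_pos"],s["force"])
t=s["tcp_pos"]-np.array([0,0,.014])
ims=[]
for c in ("side","scene"):
    f=grab_frame(c); print(c,"tcp",proj(f,s["tcp_pos"]),"tip",proj(f,t))
    p=f["pixels"][:,:,::-1]; ims.append(cv2.resize(p[170:320,200:400],(800,600))[:, :] if c=="scene" else cv2.resize(p[150:300,200:400],(800,600)))
    ims[-1]=cv2.resize(ims[-1],(400,300))
cv2.imwrite("pics/cr3.png",cv2.resize(np.vstack(ims),(400,600)))
E
```

```text
[0.58782605 0.11887512 0.0626465 ] [-0.12753904  0.6320187  -0.2362322   1.80431152  0.20896305  0.72945995
 -1.69304272] [-0.69065206  0.32403537  0.38188023]
side tcp [264. 239.] tip [264. 245.]
scene tcp [312. 240.] tip [311. 245.]
```

View pics/cr3.png

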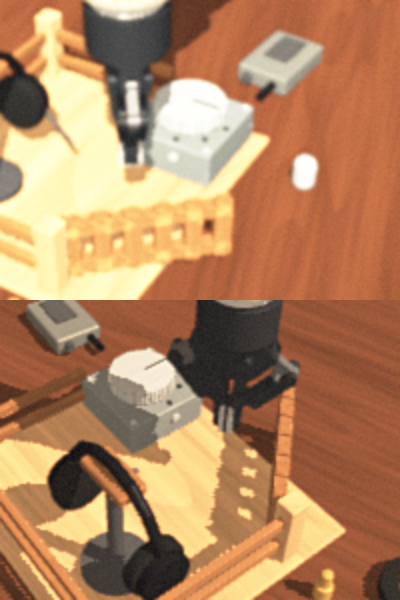

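```bash
python3 - <<'E'
from h import *
s=telemetry.state(); print(s["tcp_pos"],s["tool_rot"])
t=np.array(s["tcp_pos"])
ims=[]
for c in ("side","scene","wrist"):
    f=grab_frame(c); print(c,[(d,proj(f,t-[0,0,d/1000]).tolist()) for d in (-40,-30,-20,-10,0,14)])
    p=f["pixels"][:,:,::-1]
    u,v=proj(f,t).astype(int); ims.append(cv2.resize(p[v-35:v+25,u-30:u+30],(260,260),interpolation=cv2.INTER_NEAREST))
cv2.imwrite("pics/cr4.png",np.hstack(ims))
E
```

```text
[0.58782538 0.11880005 0.06261959] [6.98873374e-06 9.84394440e-01 1.75976097e-01 1.13841178e-06]
side [(-40, [264.0, 222.0]), (-30, [264.0, 227.0]), (-20, [264.0, 231.0]), (-10, [264.0, 235.0]), (0, [264.0, 239.0]), (14, [264.0, 245.0])]
scene [(-40, [313.0, 226.0]), (-30, [313.0, 230.0]), (-20, [313.0, 233.0]), (-10, [312.0, 237.0]), (0, [312.0, 240.0]), (14, [311.0, 245.0])]
wrist [(-40, [283.0, 290.0]), (-30, [283.0, 279.0]), (-20, [283.0, 270.0]), (-10, [283.0, 261.0]), (0, [283.0, 253.0]), (14, [283.0, 244.0])]
```

View pics/cr4.png

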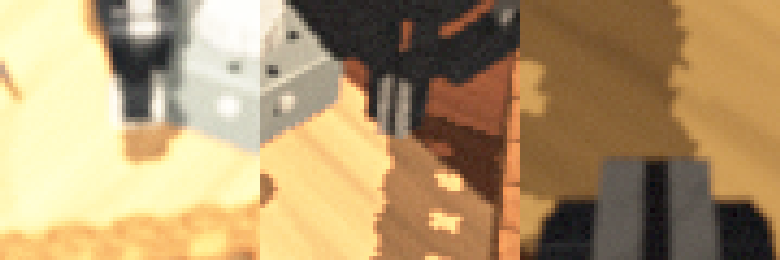

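All three crops put the shut fingertips about 12 mm above the reported TCP height (tip z about 0.075, where I expected 0.048). Columns match, so x and y are fine. The fingers passed just over the gate without touching it. I'll lift, go back to the front side and work with tip z = TCP z + 12 mm.

Call:
move_arm(rows=[[1,[0,0,40],0],[1,[0,0,40],0],[1,[-20,24,0],0],[1,[-20,24,0],0],[1,[-20,24,0],0],[1,[-20,24,0],0],[1,[0,0,-40],0],[1,[0,0,-40],0],[1,[0,0,-23],0],[1,[0,0,0],0]])

```text
time_s: 7.28
tcp_pos: [0.505, 0.2136, 0.0355]
tool_rot: [0.001, 0.984, 0.176, -0.003]
force: [-0.2, -0.0, 0.0]
grip_width: 0.0
finger_force: 0.0
```

Call:
move_arm(rows=[[1,[7,-9,0],0],[1,[7,-9,0],0],[1,[7,-9,0],0],[1,[4,-9,0],0],[1,[4,-9,0],0],[1,[0,0,0],0]])

```text
time_s: 7.78
tcp_pos: [0.5385, 0.1664, 0.0403]
tool_rot: [0.001, 0.985, 0.174, 0.001]
force: [0.1, -0.4, 0.2]
grip_width: -0.0005
finger_force: 0.0
```

```bash
python3 - <<'E'
from h import *
s=telemetry.state(); print(s["tcp_pos"])
ims=[]
for c in ("side","scene"):
    f=grab_frame(c)
    p=f["pixels"][:,:,::-1]
    u,v=proj(f,s["tcp_pos"]).astype(int); ims.append(cv2.resize(p[v-60:v+60,u-60:u+60],(390,390)))
    print(pinpoint(f,"gate_mid")[:1],proj(f,s["tcp_pos"]))
cv2.imwrite("pics/cr5.png",np.hstack(ims))
E
```

```text
[0.538524   0.16642326 0.04032479]
[{'xy': [288.3, 258.6], 'score': 0.66}] [283. 269.]
[{'xy': [328.6, 237.2], 'score': 0.93}] [343. 244.]
```

View pics/cr5.png

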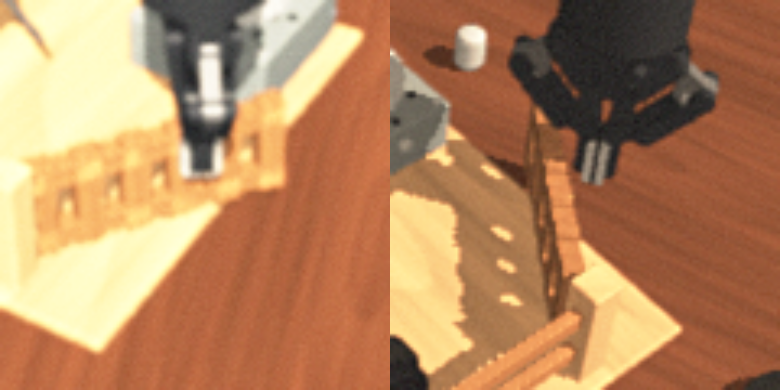

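The fingers are now in front of the gate, with tips at side (200,175) and scene (598,180) in the crops, and the gate is swinging with them. Continuing the sweep.

Call:
move_arm(rows=[[1,[3,-9,0],0],[1,[6,-8,0],0],[1,[6,-8,0],0],[1,[6,-8,0],0],[1,[7,-6,0],0],[1,[7,-5,0],0],[1,[6,-4,0],0],[1,[0,0,0],0]])

```text
time_s: 8.65
tcp_pos: [0.5796, 0.1203, 0.0395]
tool_rot: [0.0, 0.985, 0.175, 0.0]
force: [0.1, -0.7, -0.2]
grip_width: 0.0002
finger_force: 0.0
```

Call:
move_arm(rows=[[1,[3,-1,0],0],[1,[3,0,0],0],[1,[0,0,0],0]])

```text
time_s: 8.9
tcp_pos: [0.5825, 0.1208, 0.0392]
tool_rot: [0.0, 0.984, 0.176, -0.002]
force: [-2.9, -1.4, 1.3]
grip_width: 0.0002
finger_force: 1.6
```

Call:
move_arm(rows=[[1,[3,-1,0],0],[1,[2,0,0],0],[1,[0,0,0],0],[1,[0,0,0],0]])

```text
time_s: 9.23
tcp_pos: [0.583, 0.1204, 0.0389]
tool_rot: [-0.0, 0.984, 0.177, -0.005]
force: [-18.6, 0.9, 11.6]
grip_width: 0.0001
finger_force: 9.0
```

The gate is hard against its stop (18 N). Back off, lift, and look at the knob and gate from above.

Call:
move_arm(rows=[[1,[-10,2,0],0],[1,[-15,4,0],0],[1,[0,0,40],0],[1,[0,0,40],0],[1,[-10,-25,40],0],[1,[-10,-30,30],0],[1,[-10,-30,0],0],[1,[-15,-30,0],0],[1,[-5,-30,0],0],[1,[0,0,0],0]])

```text
time_s: 10.07
tcp_pos: [0.5142, -0.021, 0.1832]
tool_rot: [0.002, 0.985, 0.173, -0.001]
force: [-0.2, -0.3, -0.7]
grip_width: 0.0001
finger_force: 0.0
```

```bash
python3 - <<'E'
from h import *
s=telemetry.state(); print(s["tcp_pos"],s["force"])
H=dict(knob_top=.072,gate_hinge=.045,gate_mid=.045,nook=0,capsule=0)
for c in ("wrist","scene","side"):
    f=grab_frame(c)
    if c=="wrist": save(f,"w6")
    for n,z in H.items():
        for r in pinpoint(f,n)[:1]: print(c,n,round(r["score"],2),np.round(r["xy"]),np.round(atz(f,r["xy"],z),4))
    for r in cut_out(f,"knob")[:1]:
        m=r["region"]; b=r["box"]; print("box",b,atz(f,[(b[0]+b[2])/2,(b[1]+b[3])/2],.072 if c=="wrist" else .062), (b[2]-b[0]),(b[3]-b[1]))
E
```

```text
[ 0.51420671 -0.021015    0.18315166] [-0.23545273 -0.27802747 -0.72155539]
wrist knob_top 0.82 [286. 153.] [ 0.5594 -0.008   0.072 ]
wrist gate_mid 0.81 [197.  73.] [0.5972 0.0953 0.045 ]
wrist nook 0.74 [195.  69.] [0.6019 0.1112 0.    ]
wrist capsule 0.75 [239. 232.] [0.4363 0.0106 0.    ]
box [246.5, 110.9, 326.7, 190.4] [ 0.56156032 -0.00748481  0.072     ] 80.19999999999999 79.5
scene knob_top 0.56 [272. 206.] [ 0.5615 -0.0056  0.072 ]
scene gate_hinge 0.98 [336. 279.] [0.6322 0.2041 0.045 ]
scene gate_mid 0.67 [300. 241.] [0.5898 0.093  0.045 ]
scene nook 0.68 [303. 260.] [0.5969 0.1071 0.    ]
scene capsule 0.5 [306. 205.] [0.4436 0.013  0.    ]
box [254.8, 194.2, 289.6, 221.1] [ 0.55679278 -0.00713711  0.062     ] 34.80000000000001 26.900000000000006
side knob_top 0.9 [294. 202.] [ 0.5583 -0.0009  0.072 ]
side gate_hinge 0.98 [229. 274.] [0.6274 0.2088 0.045 ]
side gate_mid 0.58 [265. 240.] [0.5917 0.0988 0.045 ]
side nook 0.69 [260. 258.] [0.6015 0.1061 0.    ]
side capsule 0.51 [349. 243.] [0.4385 0.014  0.    ]
box [276.6, 188.2, 312.4, 216.2] [ 0.56015807 -0.01302395  0.062     ] 35.799999999999955 28.0
```

View pics/w6.png

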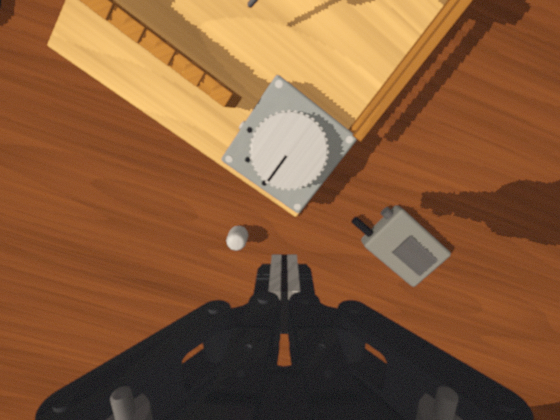

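The wrist view shows the gate shut, its top rail running to (230,95). The knob centre is near (288,150), and its index line points at the first pip (264,183), with the next pips at (248,159) and (249,129). Knob centre is (0.561,-0.007). I'll place the tip 24 mm off the axis at 175° and descend.

Call:
move_arm(rows=[[1,[23,16,0],0],[1,[0,0,-35],0],[1,[0,0,-35],0],[1,[0,0,-30],0],[1,[0,0,0],0],[1,[0,0,0],0]])

```text
time_s: 11.62
tcp_pos: [0.5378, 0.0015, 0.0822]
tool_rot: [-0.0, 0.984, 0.176, -0.002]
force: [-0.2, 0.3, 0.2]
grip_width: 0.0
finger_force: 0.0
```

Call:
move_arm(rows=[[1,[0,0,-10],0],[1,[0,0,-6],0],[1,[0,0,-3],0],[1,[0,0,0],0]])

```text
time_s: 11.95
tcp_pos: [0.5388, 0.0014, 0.064]
tool_rot: [0.0, 0.984, 0.176, 0.0]
force: [-0.2, -0.8, 0.2]
grip_width: -0.0001
finger_force: 0.0
```

Call:
move_arm(rows=[[1,[0,0,-2],0],[1,[0,0,-2],0],[1,[0,0,0],0]])

```text
time_s: 12.2
tcp_pos: [0.5387, 0.0015, 0.0598]
tool_rot: [0.0, 0.984, 0.176, 0.0]
force: [0.5, 0.4, -0.3]
grip_width: 0.0002
finger_force: 0.0
```

Call:
move_arm(rows=[[1,[0,0,-2],0],[1,[0,0,0],0]])

```text
time_s: 12.37
tcp_pos: [0.5386, 0.0015, 0.0577]
tool_rot: [-0.0, 0.984, 0.176, -0.0]
force: [0.2, -0.2, 0.2]
grip_width: 0.0003
finger_force: 0.0
```

Call:
move_arm(rows=[[1,[0,0,-2],0],[1,[0,0,0],0]])

```text
time_s: 12.53
tcp_pos: [0.5385, 0.0015, 0.0556]
tool_rot: [-0.0, 0.984, 0.176, -0.0]
force: [0.1, 0.4, 0.0]
grip_width: -0.0
finger_force: 0.0
```

Call:
move_arm(rows=[[1,[0,0,-1],0],[1,[0,0,0],0]])

```text
time_s: 12.7
tcp_pos: [0.5386, 0.0015, 0.0547]
tool_rot: [-0.0, 0.984, 0.176, -0.0]
force: [-0.1, 0.5, -0.5]
grip_width: 0.0001
finger_force: 0.0
```

Call:
move_arm(rows=[[1,[0,0,-1],0],[1,[0,0,0],0]])

```text
time_s: 12.87
tcp_pos: [0.5386, 0.0015, 0.0537]
tool_rot: [-0.0, 0.984, 0.176, -0.0]
force: [-0.5, 0.0, -0.2]
grip_width: 0.0002
finger_force: 0.0
```

Still no contact, so I'll look before going lower.

```bash
python3 - <<'E'
from h import *
s=telemetry.state(); t=np.array(s["tcp_pos"]); print(t)
ims=[]
for c in ("side","scene"):
    f=grab_frame(c); p=f["pixels"][:,:,::-1]
    u,v=proj(f,t).astype(int); ims.append(cv2.resize(p[v-40:v+30,u-35:u+35],(390,390),interpolation=cv2.INTER_CUBIC))
    print(c,[(d,((proj(f,t+[0,0,d/1000])-[u-35,v-40])*390/70).round().tolist()) for d in (0,10,20)], "knob",(proj(f,[.5612,-.007,.072])-[u-35,v-40])*390/70)
cv2.imwrite("pics/cr7.png",np.hstack(ims))
E
```

```text
[0.53861256 0.00150921 0.0537039 ]
side [(0, [195.0, 223.0]), (10, [195.0, 201.0]), (20, [195.0, 178.0])] knob [139.28571429 161.57142857]
scene [(0, [195.0, 223.0]), (10, [195.0, 201.0]), (20, [195.0, 184.0])] knob [144.85714286 206.14285714]
```

View pics/cr7.png

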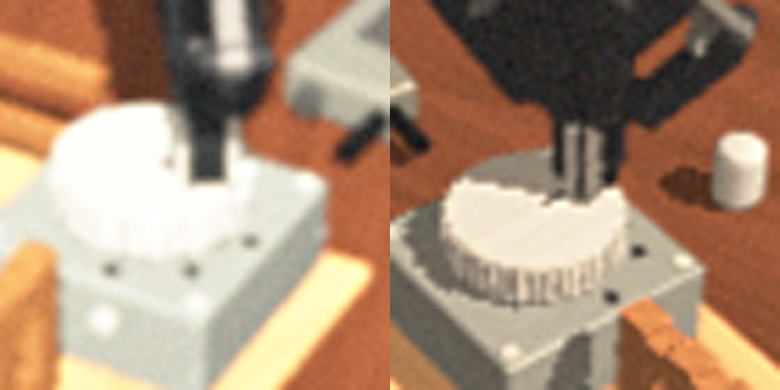

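The tips, at side (207,185) and scene (585,198), hover right at the knob top near its -x edge, well inside the rim. Contact is imminent, so continue in 1 mm steps.

Call:
move_arm(rows=[[1,[0,0,-1],0],[1,[0,0,0],0]])

```text
time_s: 13.13
tcp_pos: [0.5386, 0.0015, 0.0527]
tool_rot: [-0.0, 0.984, 0.176, -0.0]
force: [1.0, 0.4, -0.1]
grip_width: 0.0002
finger_force: 0.0
```

Call:
move_arm(rows=[[1,[0,0,-1],0],[1,[0,0,0],0]])

```text
time_s: 13.3
tcp_pos: [0.5386, 0.0016, 0.0517]
tool_rot: [-0.0, 0.984, 0.176, -0.0]
force: [0.1, -0.0, -0.9]
grip_width: -0.0004
finger_force: 0.0
```

Call:
move_arm(rows=[[1,[0,0,-1],0],[1,[0,0,0],0]])

```text
time_s: 13.47
tcp_pos: [0.5388, 0.0016, 0.0514]
tool_rot: [0.0, 0.984, 0.176, 0.0]
force: [-2.2, 0.6, 7.4]
grip_width: 0.0001
finger_force: 3.5
```

Call:
move_arm(rows=[[1,[0,0,-1],0],[1,[0,0,0],0]])

```text
time_s: 13.63
tcp_pos: [0.5388, 0.0018, 0.0512]
tool_rot: [0.0, 0.984, 0.176, 0.001]
force: [-5.3, 0.4, 18.1]
grip_width: -0.0002
finger_force: 9.3
```

Contact at about 11 N/mm. Ease off slightly and sweep clockwise about the axis.

Call:
move_arm(rows=[[1,[1.1,2.5,-0.5],-6.5],[1,[1.5,2.5,0],-7],[1,[1.9,2.3,0],-7],[1,[0,0,0],0]])

```text
time_s: 13.97
tcp_pos: [0.5452, 0.0097, 0.0512]
tool_rot: [-0.0, 1.0, -0.006, 0.002]
force: [-1.7, 2.0, 18.3]
grip_width: 0.0
finger_force: 9.6
```

```bash
cat > k.py <<'E'
from h import *
s=telemetry.state(); print(s["tcp_pos"],s["force"])
C=np.array([.5612,-.007,.072]);ims=[]
for c in ("scene","side","wrist"):
    f=grab_frame(c)
    # rectify the plane of the knob top: 5 px per mm, world x up, y left
    q=[C+np.array([a,b,0]) for a,b in ((.05,.05),(.05,-.05),(-.05,-.05),(-.05,.05))]
    def pj(P):
        fl=210/np.tan(np.radians(f["fovy"])/2); a=np.array(f["attitude"]); M=a if a.shape==(3,3) else R.from_quat(np.r_[a[1:],a[0]]).as_matrix()
        v=M.T@(P-np.array(f["position"])); return [f["cx"]+fl*v[0]/v[2],f["cy"]+fl*v[1]/v[2]]
    Hm=cv2.getPerspectiveTransform(np.float32([pj(P) for P in q]),np.float32([[0,0],[260,0],[260,260],[0,260]]))
    ims.append(cv2.warpPerspective(f["pixels"][:,:,::-1].copy(),Hm,(260,260)))
import sys
cv2.imwrite(f"pics/{sys.argv[1]}.png",np.hstack(ims))
E
python3 k.py k1
```

```text
[0.54515227 0.00973801 0.0511762 ] [-1.65919824  2.02606035 18.27319087]
```

Call:
move_arm(rows=[[1,[1.8,1.6,0],-6],[1,[1.9,1.3,0],-6],[1,[0,0,0],0]])

```text
time_s: 14.37
tcp_pos: [0.5495, 0.0126, 0.0512]
tool_rot: [-0.001, 0.994, -0.11, 0.003]
force: [-0.6, 0.7, 18.5]
grip_width: 0.0002
finger_force: 9.5
```

Now lift straight up and check the angle.

Call:
move_arm(rows=[[1,[0,0,3],0],[1,[0,0,30],0],[1,[-20,0,40],0],[1,[-30,-5,40],0],[1,[0,0,0],0],[1,[0,0,0],0]])

```text
time_s: 14.87
tcp_pos: [0.5035, 0.0073, 0.1548]
tool_rot: [-0.0, 0.994, -0.107, 0.002]
force: [0.1, -0.3, -0.4]
grip_width: 0.0005
finger_force: 0.0
```

```bash
python3 k.py k2
```

```text
[0.50351331 0.00734414 0.15476886] [ 0.08355233 -0.32084777 -0.42214514]
```

View pics/k2.png

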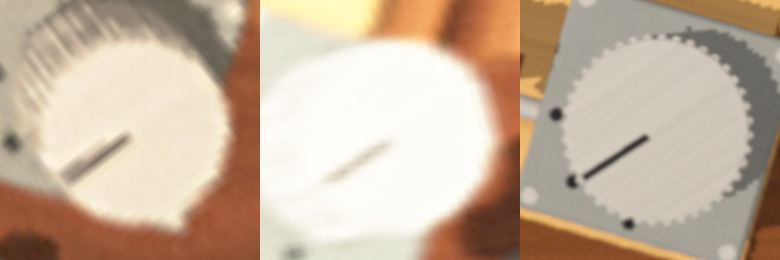

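In the rectified top views the index line points at the second pip (wrist view: line to (585,177), pip at (572,181)), so it is one click. The bolt shows at the left (530,105). A last check of gate and loose things, then hand in.

```bash
python3 - <<'E'
from h import *
for c in ("scene","side"):
    f=grab_frame(c)
    for n,z in dict(gate_mid=.045,beltpack=0,capsule=0,cushion=0,adapter=0).items():
        for r in pinpoint(f,n)[:1]: print(c,n,round(r["score"],2),np.round(atz(f,r["xy"],z),3))
print(order.sign_off())
E
```

```text
scene gate_mid 0.77 [0.599 0.093 0.045]
scene beltpack 0.82 [ 0.49  -0.197  0.   ]
scene capsule 0.67 [0.439 0.01  0.   ]
scene cushion 0.59 [0.6   0.346 0.   ]
scene adapter 0.69 [0.646 0.274 0.   ]
side gate_mid 0.87 [0.596 0.096 0.045]
side beltpack 0.95 [ 0.496 -0.198  0.   ]
side capsule 0.6 [0.428 0.017 0.   ]
side cushion 0.98 [0.602 0.342 0.   ]
side adapter 0.45 [0.648 0.268 0.   ]
the job is handed in; nothing more can be done
None
```

The job is handed in (no verdict shown): cameras show the gate shut, the knob one click clockwise with its bolt out, and the loose things unmoved within measuring error; my first sweep passed just over the open gate without touching, and if the reported tool height was right it broke the gate-between-fingers rule.

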